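# Clip the drag handle onto the turbocharger's skid

### The arm

A 7-joint arm with a two-finger parallel gripper is mounted at the origin on the work surface. World frame = base frame: x ahead of the robot, y to its left, z up, the work surface at z = 0. Lengths are in m, angles in rad, forces in N, time in s.
With the tool pointing down it reaches from about 0.4 to 0.85 m from the base axis. Payload 10.4 kg.
Tool frame: the origin (TCP) lies midway between the tips of the shut fingers; the grasp point (between the pads) lies 19 mm behind it; x points along the fingers, y is the direction in which the jaws open and shut, and the axes are right-handed (so a half turn about x gives the same grasp; the last joint's range is limited). The gripper opens to 87 mm and grips with 3 to 60 N. Pads are 19 mm wide; open, the fingers measure 117 mm over their backs; the gripper's body (75 mm by 190 mm) begins 51 mm behind the grasp point.
Start: joints at [-1.305, 0.332, -0.065, 1.46, 0.022, 1.35, -0.088], TCP at [0.178, 0.599, 0.193] pointing down, gripper open.
Joint ranges: [-2.6, 2.6], [-0.5, 2.12], [-1.47, 1.34], [0.16, 2.42], [-1.27, 4.41], [0.06, 2.06], [-2.6, 2.6]. Speed limits (rad/s): [2.22, 2.22, 2.79, 2.79, 3.14, 3.14, 3.14].

### API

Orientations are given as a unit quaternion [x, y, z, w].
In Python, from bench import * gives the robot as it stands.
- The arm moves only by the shell command python3 -m inch 'ROWS' [FORCE]. ROWS is JSON, a list that holds one entry, the list of rows, each a list of 7 numbers: the shift along the world's x, y, z each as a share of 120 mm, from -1 to 1, then the turn, a rotation vector about the world's x, y, z each as a share of 2 pi rad, from -1 to 1, then the closure, from 0 (fully open) to 1 (shut). A call has 1 to 10 rows; each row is the pose to reach, as a shift and turn from the pose commanded when the call began, turning the shorter way round; what a row does not reach only later rows make up. A row lasts 1/10 s, in which the tool goes at most 50 mm and 8.59 degrees, less where a joint would pass 70% of its speed; a pose out of reach is approached as far as the arm can. A call with a number of a shift or a turn outside -1 to 1 is refused whole. A call with a gripper value outside its range is refused whole. The fingers move at their own pace and stop on an object; FORCE is the grip in N (left out, the last holds). Time passes only in rows, so rows that repeat a pose let the fingers close. It gives the time, the measured TCP pose, the force and the opening at its end, in the units of the state.
- read_state(): the state, without advancing time (a new reading comes with each control period).
- camera(name): name is "scene" or "side" or "wrist"; returns the picture (420x560x3 uint8, red, green, blue); there is no depth.
- get_calibration(name): a dict with "fx", "fy", "cx", "cy" (pixels), "xyz" and "attitude" of the camera in the world. Camera axes: x right, y up, looking along -z (the intrinsics and any distortion apply to the point x, -y, -z); pixel columns grow to the right and rows downward; lengths in m; the calibration is good to about 2 mm. The wrist camera is an equidistant fisheye: a pixel r from the principal point sees the ray r / f radians off the axis. A picture is of the moment at which its call begins: read the wrist's pose just before it. get_calibration takes no time and is no camera call; for the wrist camera it gives the pose at the moment of the call.
- close_job(): hands the job in, once; it reports no verdict.
The state is a dict: "time": time; "joint_positions": joint angles; "joint_vel": joint speeds; "joint_torque": joint torques, N m; "ee_pos": TCP position; "eef_rot": TCP orientation; "ft_force": force on the tool from outside, world axes, zero at the start; "torque": the same for the moment, N m; "width": finger opening in m.
Only numpy, scipy, OpenCV 4.12 (cv2) and the standard library are available. Lean on these libraries where they do the work, as an engineer would, in place of code of your own. Each camera call takes 0.05 s, during which the arm holds its last target.

### The job

The turbocharger is to be dragged out of the workshop on its wooden skid. Take the yellow drag handle and push its snap hook onto one upright leg of the steel pull ring at the front of the turbocharger's skid (not the skid with the pistons), so that the leg pushes the red gate open and the gate snaps fully shut behind it; then let go and leave the handle lying there, clipped on.

Things in the scene. Friction and masses are not known exactly. Their poses are not given: they have to be found in the camera images.
- hook_grip (a point): Centre of the drag handle's yellow grip, 13 mm above its underside; loose, 0.4-0.6 kg, lies flat on the bench. x runs to the hook's mouth, z up. Grip 24 mm wide (y), 26 high, x -50..53 mm; steel cross-bar behind at x -58 (110 long). In front a flat steel hook, 16 mm high from the underside, 70 wide: side arms, inner faces y +-25, end at x 148 (+y arm) and 159 (-y arm, the nose).
- hook_gate (a joint): Red gate: 0 = shut, up to 1.5 rad swung inward; its spring shuts it. It bars the mouth at x = 140 mm of the hook, hinged on the +y arm. Space behind it: x 67 (inner end) to 136. A leg pushed in along y = 0 (+-12 mm is fine) swings it in with 3 to 8 N, and it snaps shut once the leg's centre reaches about x = 80 mm.
- ring_leg_left (a point): On the axis of the left (+y) upright leg of the pull ring on the turbocharger's skid, 20 mm above the bench. Legs: vertical, 10 mm round, straight to 46 mm; ring fixed, closed on top (66 mm). x level, through the ring towards the skid, y from right leg to left. Foot plate 4 mm thick from x = -20; wooden skid with the rust-red and aluminium turbocharger (135 high) from x = 100 mm.
- ring_leg_right (a point): The same point on the right (-y) leg, 66 mm from the left one (56 mm free between). Either leg will do; one arm of the hook then passes through the ring. An identical ring stands on the other skid, which carries four pistons; the skids may be on either side.

How it is judged:
On the way:
1. a leg of the turbocharger's ring has pushed the gate open (value of joint hook_gate above 0.35 rad and ((x of ring_leg_left in the frame of hook_grip between 0.06 and 0.145 m and y of ring_leg_left in the frame of hook_grip between -0.03 and 0.03 m) or (x of ring_leg_right in the frame of hook_grip between 0.06 and 0.145 m and y of ring_leg_right in the frame of hook_grip between -0.03 and 0.03 m))), for 0.05 s.
At the end, for the whole second after the job is handed in: One leg of the turbocharger's pull ring is inside the snap hook (anywhere in the space behind the gate), the gate is shut (within 0.12 rad) and still, and the handle lies down (centre of its grip less than 40 mm above the bench) (value of joint hook_gate below 0.12 rad and height (world z) of hook_grip below 0.04 m and velocity of joint hook_gate below 0.2 rad/s and ((x of ring_leg_left in the frame of hook_grip between 0.06 and 0.138 m and y of ring_leg_left in the frame of hook_grip between -0.028 and 0.028 m and z of ring_leg_left in the frame of hook_grip between -0.04 and 0.04 m) or (x of ring_leg_right in the frame of hook_grip between 0.06 and 0.138 m and y of ring_leg_right in the frame of hook_grip between -0.028 and 0.028 m and z of ring_leg_right in the frame of hook_grip between -0.04 and 0.04 m))); the robot touches nothing.
It also fails if it takes over 40 s, if anything falls off the work surface, if the arm or the gripper's body presses on something with over 40 N, if the wrist force passes 120 N, or if a joint passes its speed limit or range.

## Working session

There is one attempt and no reset: what is moved stays moved. The work goes in short steps, Python scripts to look and compute and a shell command to move; the robot and the scene stay as the last step left them, time stands still between calls to the robot, and variables do not carry over. Pictures are saved under pics/ and viewed, and the job is handed in when it is done.

```bash
mkdir -p pics; ls
python3 - <<'E'
from bench import *
import cv2
for n in ["scene","side","wrist"]:
    print(n,get_calibration(n))
    cv2.imwrite(f"pics/{n}0.png",cv2.cvtColor(camera(n),cv2.COLOR_RGB2BGR))
print(read_state())
E
```

```text
pics
scene {'fx': 471.59856849483253, 'fy': 471.59856849483253, 'cx': 277.16495837207395, 'cy': 210.1832606897956, 'xyz': array([1.13044073, 0.05299007, 0.82272805]), 'attitude': array([0.20689302, 0.22983469, 0.72018052, 0.62105661])}
side {'fx': 400.313081134823, 'fy': 400.313081134823, 'cx': 275.6922045074468, 'cy': 206.69293746846037, 'xyz': array([ 0.11808543, -0.55439682,  0.44421072]), 'attitude': array([ 0.48347252, -0.17711903, -0.27059227,  0.8134267 ])}
wrist {'fx': 325.19226210127806, 'fy': 325.19226210127806, 'cx': 281.59441069986633, 'cy': 211.85927374045417, 'xyz': array([0.10333346, 0.62005969, 0.3828173 ]), 'attitude': array([-0.11368287, -0.08387348,  0.59181868,  0.79359441])}
{'time': 0.15, 'joint_positions': array([-1.30459249,  0.3327047 , -0.06472091,  1.46071508,  0.02152739,
        1.34988546, -0.08848593]), 'joint_vel': array([ 2.29178386e-04, -6.23445588e-05,  7.30610433e-04, -2.71030906e-03,
       -3.68800575e-04,  2.11108734e-04,  4.42855310e-04]), 'joint_torque': array([ 7.07923919e-04, -6.23630691e+01,  2.47607217e-02, -3.90142536e+01,
       -6.11965894e-02,  3.73800995e-02,  1.47870646e-04]), 'ee_pos': array([0.17787864, 0.5988334 , 0.1924664 ]), 'eef_rot': array([ 0.10138504,  0.69981327, -0.10209724,  0.69968465]), 'ft_force': array([ 0.4944881 , -0.02215601, -0.65647237]), 'torque': array([-0.0273001 ,  0.03386785, -0.01358118]), 'width': 0.08678565981872884}
```

View pics/scene0.png

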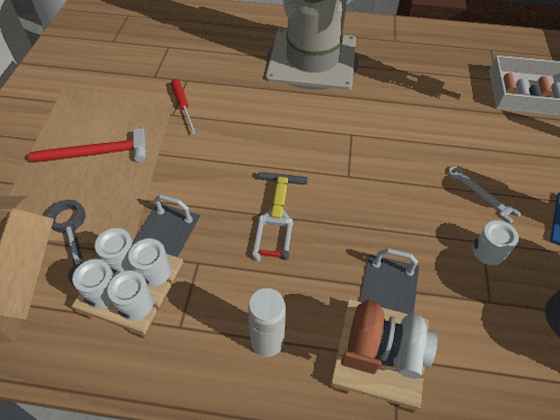

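View pics/side0.png

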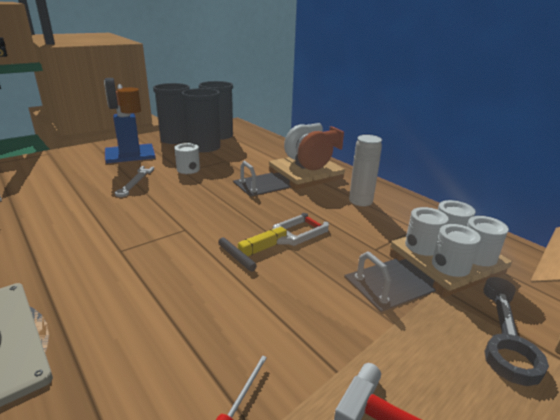

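View pics/wrist0.png

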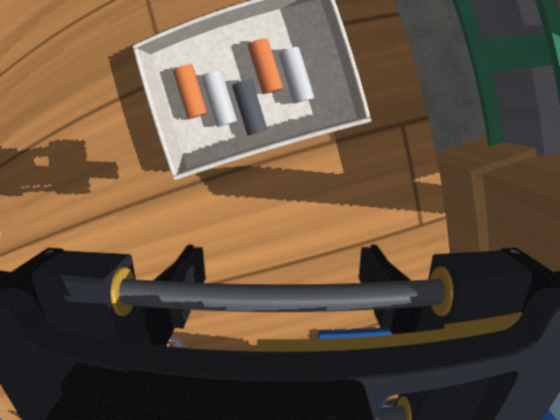

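Scene view: handle with grip at about (280,197), cross-bar (282,179), red gate (270,254). Turbo at (385,340) with its ring at (396,262); the other ring, at (172,208), belongs to the piston skid. I'll zoom in for exact features.

```bash
cat > h.py <<'E'
import numpy as np, cv2
from scipy.spatial.transform import Rotation as R
from bench import *
def ray(n,u,v,c=None):
    c=c or get_calibration(n)
    a=(u-c['cx'])/c['fx'];b=(v-c['cy'])/c['fy']
    if n=='wrist':
        r=np.hypot(a,b); s=np.sin(r)/max(r,1e-9); d=np.array([a*s,-b*s,-np.cos(r)])
    else: d=np.array([a,-b,-1.])
    d=R.from_quat(c['attitude']).apply(d); return np.array(c['xyz']),d/np.linalg.norm(d)
def plane(n,u,v,z,c=None):
    o,d=ray(n,u,v,c); return o+d*(z-o[2])/d[2]
def two(r1,r2):
    (o1,d1),(o2,d2)=r1,r2
    A=np.stack([d1,-d2],1); t=np.linalg.lstsq(A,o2-o1,rcond=None)[0]
    p,q=o1+t[0]*d1,o2+t[1]*d2; return (p+q)/2,np.linalg.norm(p-q)
def proj(n,p,c=None):
    c=c or get_calibration(n)
    q=R.from_quat(c['attitude']).inv().apply(np.array(p)-c['xyz']); x,y,z=q[0],-q[1],-q[2]
    if n=='wrist':
        t=np.arctan2(np.hypot(x,y),z); k=t/max(np.hypot(x,y),1e-9); return np.array([c['cx']+c['fx']*x*k,c['cy']+c['fy']*y*k])
    return np.array([c['cx']+c['fx']*x/z,c['cy']+c['fy']*y/z])
E
python3 - <<'E'
import cv2
def crop(f,x,y,w,h,k,o):
    i=cv2.imread(f)[y:y+h,x:x+w]; cv2.imwrite(o,cv2.resize(i,None,fx=k,fy=k,interpolation=cv2.INTER_CUBIC))
crop('pics/scene0.png',240,160,80,110,5,'pics/c1.png')
crop('pics/scene0.png',350,235,80,80,7,'pics/c2.png')
crop('pics/side0.png',210,150,130,130,4.5 and 4,'pics/c3.png')
E
```

```text
(no output)
```

View pics/c1.png

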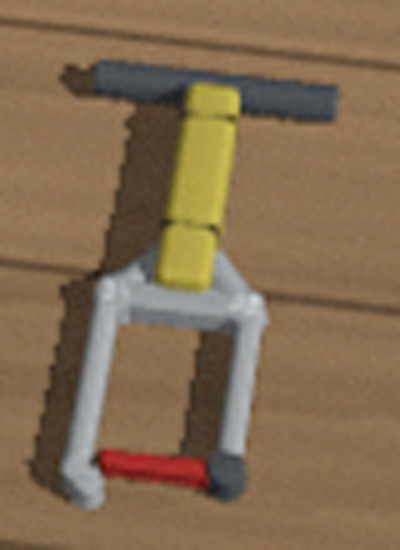

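View pics/c2.png

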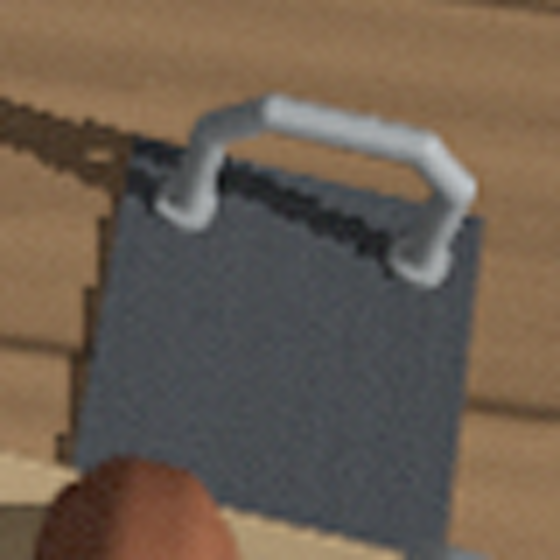

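View pics/c3.png

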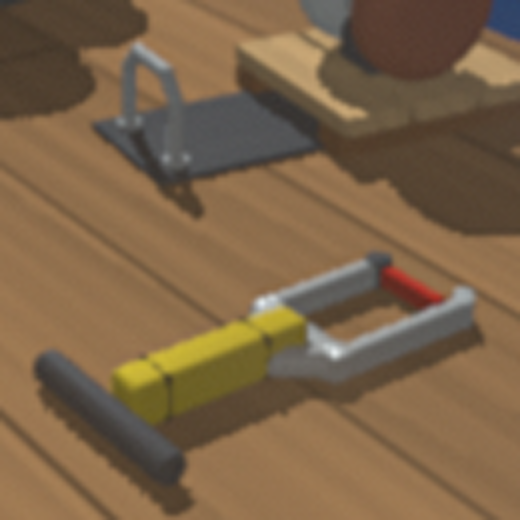

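Run:
```python
from h import *
i=cv2.imread('pics/scene0.png'); hsv=cv2.cvtColor(i,cv2.COLOR_BGR2HSV)
m=cv2.inRange(hsv,(22,120,80),(35,255,255)); m[:160]=0;m[275:]=0;m[:,:240]=0;m[:,320:]=0
pts=cv2.findNonZero(m); r=cv2.minAreaRect(pts); print('yellow',r,len(pts))
w=np.array([plane('scene',*p,0.026)[:2] for p in cv2.boxPoints(r)]); print(w)
q=pts[:,0].astype(float); W=np.array([plane('scene',*p,0.026)[:2] for p in q]); c=W.mean(0); u,s,vt=np.linalg.svd(W-c); print('yellow c',c,vt[0],np.ptp((W-c)@vt.T,axis=0))
m=cv2.inRange(hsv,(0,180,90),(6,255,255))|cv2.inRange(hsv,(174,180,90),(180,255,255)); m[:240]=0;m[270:]=0;m[:,:240]=0;m[:,:240]=0;m[:,320:]=0
p=cv2.findNonZero(m)[:,0]; print('red',p.mean(0),plane('scene',*p.mean(0),0.012))
C1=lambda x,y:(240+x/5,160+y/5); C2=lambda x,y:(350+x/7,235+y/7); C3=lambda x,y:(210+x/4,150+y/4)
for nm,pt,z in [('bar+',C1(335,103),.013),('bar-',C1(97,77),.013),('noseTip',C1(85,500),.008),('knob',C1(228,478),.012),('sh+',C1(255,302),.016),('sh-',C1(107,288),.016),
  ('legR',C2(187,205),.005),('legL',C2(420,262),.005),('pl front L',C2(480,218),.004),('pl front R',C2(132,140),.004)]:
    print(nm,plane('scene',*pt,z).round(4))
for nm,pt,z in [('legR',C3(176,163),.006),('legL',C3(131,122),.006),('bar-',C3(172,465),.013),('bar+',C3(48,362),.013),('knob',C3(380,262),.013)]:
    print('side',nm,plane('side',*pt,z).round(4))
# two views ring top bar ends
```

```text
yellow ((279.4459533691406, 196.82431030273438), (11.672327995300293, 40.93534851074219), 9.462322235107422) 460
[[ 0.57264864 -0.03181756]
 [ 0.46249946 -0.03367084]
 [ 0.46406859 -0.0078451 ]
 [ 0.57383997 -0.0075911 ]]
yellow c [ 0.51955266 -0.02045843] [0.99999001 0.00447056] [0.10963426 0.02508543]
red [270.07142857 253.04081633] [ 0.6522223  -0.02012718  0.012     ]
bar+ [0.4555 0.0329 0.013 ]
bar- [ 0.4569 -0.0743  0.013 ]
noseTip [ 0.6696 -0.0437  0.008 ]
knob [0.6534 0.0113 0.012 ]
sh+ [0.5701 0.0114 0.016 ]
sh- [ 0.5724 -0.0507  0.016 ]
legR [0.6419 0.1924 0.005 ]
legL [0.6504 0.2576 0.005 ]
pl front L [0.633  0.2751 0.004 ]
pl front R [0.6221 0.1765 0.004 ]
side legR [0.6383 0.1884 0.006 ]
side legL [0.6495 0.2563 0.006 ]
side bar- [ 0.4508 -0.0764  0.013 ]
side bar+ [0.4495 0.0281 0.013 ]
side knob [0.6507 0.0097 0.013 ]
```

Handle: origin about (0.514, -0.020), yaw about 0, with bar length and gate position matching the given sizes. Turbo ring: right leg about (0.641, 0.191), left (0.650, 0.257), spacing 66 mm as stated, yaw about -0.125. I'll use the right leg.

Run:
```python
from h import *
s=read_state(); M=R.from_quat(s['eef_rot']).as_matrix(); print(M.round(3))
t=np.arctan2(M[1,1],M[0,1]); print('jaw y angle deg',np.degrees(t))
# correct to exact down with y along +-world y
for sg in (1,-1):
    T=np.stack([[0,0,-1],[0,sg,0],np.cross([0,0,-1],[0,sg,0])],1).astype(float)
    print(sg,(R.from_matrix(T@M.T).as_rotvec()/(2*np.pi)).round(4))
print((np.array([.514,-.0205,.193])-s['ee_pos'])/.12)
```

```text
[[-0.     0.285  0.959]
 [-0.001  0.959 -0.285]
 [-1.    -0.001 -0.   ]]
jaw y angle deg 73.45471444848569
1 [ 0.0002 -0.      0.046 ]
-1 [-0.00e+00 -2.00e-04 -4.54e-01]
[ 2.80101135e+00 -5.16111170e+00  4.44667634e-03]
```

```bash
python3 -m inch '[[[0.25,-0.5,0,0,0,0.023,0],[0.5,-1,0,0,0,0.046,0],[0.5,-1,0,0,0,0.046,0],[0.5,-1,0,0,0,0.046,0]]]' && python3 -m inch '[[[0.5,-1,0,0,0,0,0],[0.5,-1,0,0,0,0,0],[0.5,-1,0,0,0,0,0]]]' && python3 -m inch '[[[0.5,-1,0,0,0,0,0],[0.5,-1,0,0,0,0,0],[0.5,-1,0,0,0,0,0]]]'&& python3 -m inch '[[[0.5,-1,0,0,0,0,0],[0.5,-1,0,0,0,0,0],[0.5,-1,0,0,0,0,0]]]' && python3 -m inch '[[[0.5,-1,0,0,0,0,0],[0.5,-1,0,0,0,0,0],[0.5,-1,0,0,0,0,0],[0.5,-1,0,0,0,0,0]]]'
python3 - <<'E'
from h import *
s=read_state(); print(s['joint_positions'].round(2)); c=get_calibration('wrist'); i=camera('wrist'); np.save('pics/w1.npy',i)
cv2.imwrite('pics/w1.png',cv2.cvtColor(i,cv2.COLOR_RGB2BGR)); print(c)
E
```

```text
time: 0.55
ee_pos: [0.2416, 0.4751, 0.1934]
eef_rot: [0.002, 0.707, -0.002, 0.708]
ft_force: [0.1, 1.3, -0.8]
width: 0.0871
time: 0.85
ee_pos: [0.2991, 0.3568, 0.1929]
eef_rot: [0.0, 0.707, -0.001, 0.707]
ft_force: [0.9, 1.0, 1.3]
width: 0.0867
time: 1.15
ee_pos: [0.359, 0.2366, 0.1931]
eef_rot: [0.001, 0.707, -0.001, 0.707]
ft_force: [-0.4, 0.5, 0.4]
width: 0.0872
time: 1.45
ee_pos: [0.419, 0.1165, 0.1932]
eef_rot: [0.001, 0.707, -0.001, 0.707]
ft_force: [1.1, 0.2, -0.1]
width: 0.0872
time: 1.85
ee_pos: [0.4793, -0.0052, 0.1932]
eef_rot: [0.002, 0.707, -0.003, 0.707]
ft_force: [-0.0, 0.6, 0.1]
width: 0.0873
[-0.63 -0.02  0.54  1.86  0.01  1.3   1.48]
{'fx': 325.19226210127806, 'fy': 325.19226210127806, 'cx': 281.59441069986633, 'cy': 211.85927374045417, 'xyz': array([ 0.40142109, -0.00527255,  0.38362405]), 'attitude': array([-0.10101841, -0.09925216,  0.69764033,  0.70231208])}
```

View pics/w1.png

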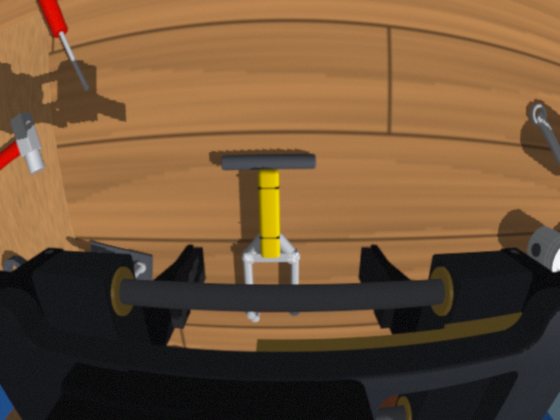

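Run:
```python
from h import *
i=cv2.imread('pics/w1.png'); hsv=cv2.cvtColor(i,cv2.COLOR_BGR2HSV)
c={'fx': 325.192,'fy':325.192,'cx':281.594,'cy':211.859,'xyz':np.array([ 0.40142109, -0.00527255,  0.38362405]),'attitude':np.array([-0.10101841, -0.09925216,  0.69764033,  0.70231208])}
m=cv2.inRange(hsv,(22,120,80),(35,255,255)); m[:150]=0;m[265:]=0;m[:,:230]=0;m[:,310:]=0
q=cv2.findNonZero(m)[:,0].astype(float); W=np.array([plane('wrist',*p,0.026,c)[:2] for p in q]); o=W.mean(0); u,s,vt=np.linalg.svd(W-o)
print(o,vt[0],W.min(0),W.max(0))
for p,z in [((222,162),.013),((315,161.5),.013),((254,316),.01),((295,311),.01),((247,258),.016),((295,258),.016)]: print(plane('wrist',*p,z,c).round(4))
```

```text
[ 0.50707666 -0.02108899] [0.99999135 0.00415987] [ 0.45616379 -0.03334381] [ 0.56237749 -0.00876893]
[ 0.4491 -0.0752  0.013 ]
[0.4497 0.0322 0.013 ]
[ 0.6597 -0.0456  0.01  ]
[0.6513 0.0107 0.01  ]
[ 0.5682 -0.05    0.016 ]
[0.5684 0.0096 0.016 ]
```

```bash
python3 -m inch '[[[0.25,-0.165,-0.4,0,0,0,0],[0.25,-0.165,-0.8,0,0,0,0],[0.25,-0.165,-1,0,0,0,0],[0.25,-0.165,-1,0,0,0,0]]]'; python3 -m inch '[[[0,0,0,0,0,0,0]]]'
```

```text
time: 2.3
ee_pos: [0.5048, -0.0193, 0.0692]
eef_rot: [-0.001, 0.71, 0.0, 0.704]
ft_force: [0.2, 0.1, 0.2]
width: 0.087
time: 2.4
ee_pos: [0.508, -0.0195, 0.0737]
eef_rot: [-0.001, 0.707, 0.001, 0.707]
ft_force: [-0.4, -0.7, 0.7]
width: 0.087
```

Aligned; descend to TCP z of about 5 mm and close at 40 N.

```bash
python3 -m inch '[[[0,-0.01,-0.3,0,0,0,0],[0,-0.01,-0.565,0,0,0,0],[0,-0.01,-0.565,0,0,0,0],[0,-0.01,-0.565,0,0,0,0]]]' && python3 -m inch '[[[0,0,0,0,0,0,1],[0,0,0,0,0,0,1],[0,0,0,0,0,0,1],[0,0,0,0,0,0,1],[0,0,0,0,0,0,1],[0,0,0,0,0,0,1],[0,0,0,0,0,0,1]]]' 40
```

```text
time: 2.8
ee_pos: [0.5091, -0.0213, 0.0073]
eef_rot: [-0.0, 0.707, 0.0, 0.708]
ft_force: [-0.6, -0.5, 0.4]
width: 0.0872
time: 3.5
ee_pos: [0.5079, -0.0219, 0.0052]
eef_rot: [-0.0, 0.707, 0.0, 0.707]
ft_force: [-0.4, 0.3, -0.6]
width: 0.0388
```

```bash
python3 -m inch '[[[0,0,0,0,0,0,1],[0,0,0,0,0,0,1],[0,0,0,0,0,0,1],[0,0,0,0,0,0,1]]]' 40
```

```text
time: 3.9
ee_pos: [0.508, -0.0219, 0.0053]
eef_rot: [-0.0, 0.707, 0.0, 0.707]
ft_force: [0.9, -0.1, 0.3]
width: 0.007
```

Opening is 7 mm, not 24, so the grip isn't between the pads. Looking.

Run:
```python
from h import *
for n in ["scene","side"]:
    i=cv2.cvtColor(camera(n),cv2.COLOR_RGB2BGR); cv2.imwrite(f"pics/{n}1.png",i)
i=cv2.imread('pics/scene1.png')[140:290,200:420]; j=cv2.imread('pics/side1.png')[130:280,190:410]
cv2.imwrite('pics/cc1.png',np.vstack([cv2.resize(k,None,fx=2,fy=2,interpolation=cv2.INTER_CUBIC) for k in (i,j)]))
print(read_state()['width'])
```

```text
0.00267346428039027
```

View pics/cc1.png

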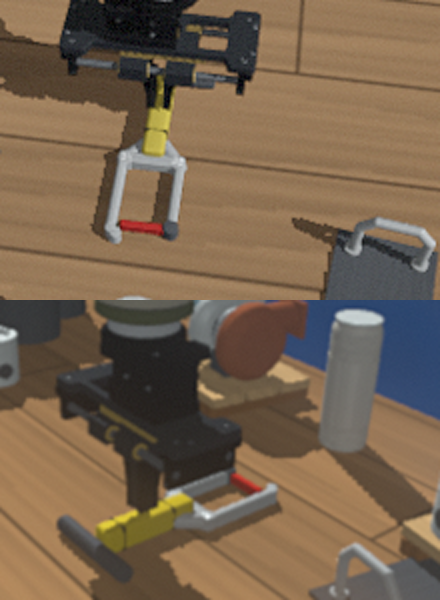

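Run:
```python
from h import *
s=read_state(); p=s['ee_pos']; print(p, s['width'], s['ft_force'])
a=proj('scene',p); b=proj('side',p); print(a,b, proj('side',p+[0,0,.026]))
i=cv2.imread('pics/scene1.png'); j=cv2.imread('pics/side1.png')
i=cv2.resize(i[150:250,230:310],None,fx=5,fy=5,interpolation=cv2.INTER_CUBIC); j=cv2.resize(j[180:280,200:280],None,fx=5,fy=5,interpolation=cv2.INTER_CUBIC)
for im,o,n in ((i,(230,150),'scene'),(j,(200,180),'side')):
    for dz,col in ((0,(255,0,255)),(.019,(0,255,0)),(.05,(255,255,0))):
        q=(proj(n,p+[0,0,dz])-o)*5; cv2.circle(im,tuple(int(v) for v in q),4,col,-1)
cv2.imwrite('pics/cc2.png',np.hstack([i,j]))
```

```text
[ 0.50799561 -0.02183255  0.00528379] 0.00267346428039027 [-0.29852164  0.29105021 -0.16464822]
[279.32059715 198.21906333] [261.00039439 245.70565394] [261.12453904 234.48721273]
```

View pics/cc2.png

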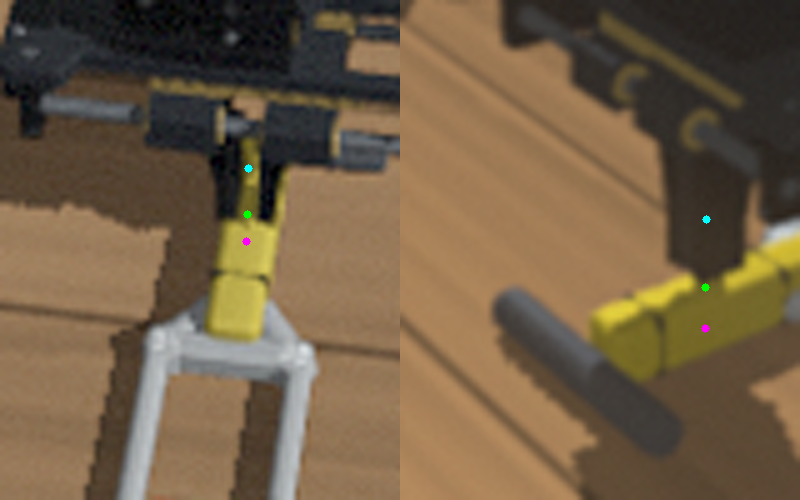

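Run:
```python
from h import *
print(two(ray('scene',275.6,193.4),ray('side',261,235)))
i=camera('wrist'); cv2.imwrite('pics/w2.png',cv2.cvtColor(i,cv2.COLOR_RGB2BGR)); s=read_state(); print(s['ee_pos'],s['width'],get_calibration('wrist')['xyz'])
```

```text
(array([ 0.51006537, -0.02602288,  0.02889431]), np.float64(0.009774681974592189))
[ 0.50797351 -0.02184521  0.00527072] 0.0014017854818559232 [ 0.43018573 -0.02272119  0.19575335]
```

View pics/w2.png

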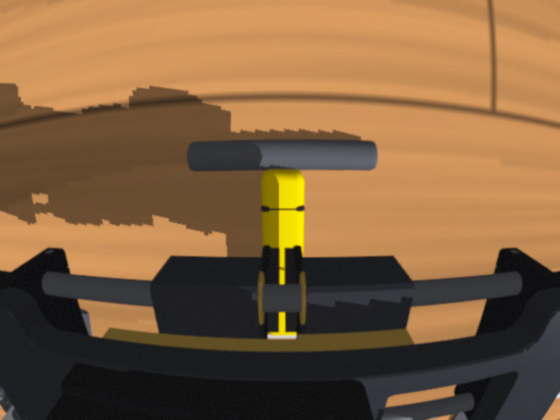

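```bash
python3 - <<'E'
from h import *
for p,z in [((188,156),.013),((377,156),.013),((262,200),.026),((304,200),.026)]: print(plane('wrist',*p,z).round(4))
E
python3 -m inch '[[[0,0,0.08,0,0,0,0],[0,0,0.08,0,0,0,0],[0,0,0.08,0,0,0,0],[0,0,0.08,0,0,0,0],[0,0,0.08,0,0,0,0],[0,0,0.08,0,0,0,0],[0,0,0.08,0,0,0,0],[0,0,0.08,0,0,0,0],[0,0,0.08,0,0,0,0],[0,0,0.08,0,0,0,0]]]'
```

```text
[ 0.4497 -0.0768  0.013 ]
[0.4498 0.0325 0.013 ]
[ 0.473  -0.0333  0.026 ]
[ 0.473  -0.0106  0.026 ]
time: 5.05
ee_pos: [0.508, -0.0219, 0.0149]
eef_rot: [-0.0, 0.707, 0.0, 0.707]
ft_force: [-0.8, 0.5, -0.2]
width: 0.074
```

```bash
python3 -m inch '[[[0,0,0,0,0,0,0],[0,0,0,0,0,0,0]]]'
python3 - <<'E'
from h import *
s=read_state(); p=s['ee_pos']
ims=[]
for n,o in (('scene',(220,140)),('side',(190,150))):
    i=cv2.cvtColor(camera(n),cv2.COLOR_RGB2BGR); cv2.imwrite(f'pics/{n}2.png',i)
    i=cv2.resize(i[o[1]:o[1]+120,o[0]:o[0]+100],None,fx=4,fy=4,interpolation=cv2.INTER_CUBIC); ims.append(i)
cv2.imwrite('pics/cc3.png',np.hstack(ims))
E
```

```text
time: 5.25
ee_pos: [0.508, -0.0218, 0.0149]
eef_rot: [-0.0, 0.707, 0.0, 0.707]
ft_force: [-1.0, -0.6, -0.4]
width: 0.0846
```

View pics/cc3.png

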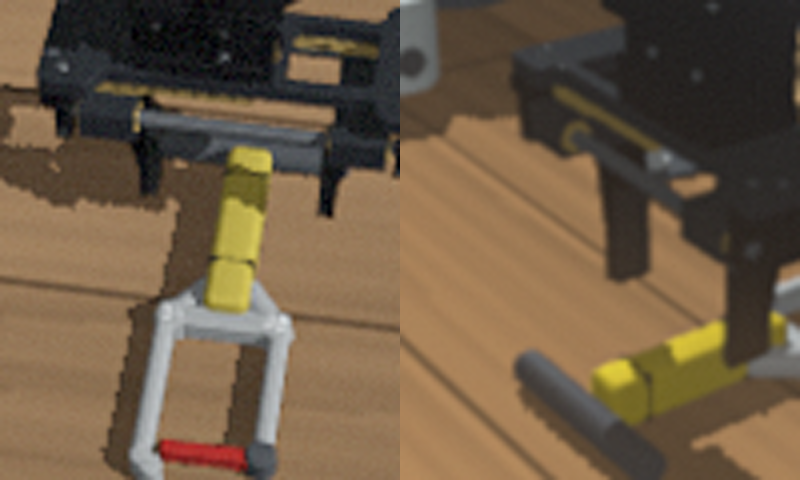

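Run:
```python
from h import *
print(two(ray('scene',257.5,188.2),ray('side',276.2,241)));print(two(ray('scene',301.8,193.5),ray('side',247,219.5)))
```

```text
(array([ 0.51173785, -0.06722213,  0.03791171]), np.float64(0.0037711239304710465))
(array([0.51148873, 0.02807841, 0.03872884]), np.float64(0.005007765531140416))
```

Two views put the fingertips at z of about 38 mm while the reported TCP is 15 mm, so the real tips sit about 23 mm above the reported TCP. I'll compensate, descending gently while watching force.

```bash
python3 -m inch '[[[0,0,-0.1,0,0,0,0],[0,0,-0.2,0,0,0,0],[0,0,-0.2,0,0,0,0]]]'; python3 -m inch '[[[0,0,-0.04,0,0,0,0],[0,0,-0.075,0,0,0,0],[0,0,-0.075,0,0,0,0]]]'
```

```text
time: 5.65
ee_pos: [0.5063, -0.0219, -0.0113]
eef_rot: [-0.0, 0.708, -0.0, 0.706]
ft_force: [0.1, 0.8, -0.1]
width: 0.0872
time: 5.95
ee_pos: [0.5077, -0.0219, -0.0186]
eef_rot: [-0.0, 0.707, 0.0, 0.707]
ft_force: [-0.5, 0.2, -0.6]
width: 0.0869
```

No contact with the bench at reported z = -0.0186, which confirms the offset. Closing.

```bash
python3 -m inch '[[[0,0,0,0,0,0,1],[0,0,0,0,0,0,1],[0,0,0,0,0,0,1],[0,0,0,0,0,0,1],[0,0,0,0,0,0,1],[0,0,0,0,0,0,1],[0,0,0,0,0,0,1],[0,0,0,0,0,0,1],[0,0,0,0,0,0,1],[0,0,0,0,0,0,1]]]' 45;python3 -m inch '[[[0,0,0,0,0,0,1],[0,0,0,0,0,0,1]]]'
```

```text
time: 6.95
ee_pos: [0.508, -0.0217, -0.0181]
eef_rot: [-0.0, 0.707, 0.0, 0.707]
ft_force: [-0.3, 1.0, 0.6]
width: 0.0237
time: 7.15
ee_pos: [0.508, -0.0218, -0.0181]
eef_rot: [-0.0, 0.707, 0.0, 0.707]
ft_force: [0.1, 0.9, 0.8]
width: 0.0234
```

Gripped (23.4 mm). Lift 12 mm, back off, then move sideways and turn to align with the ring.

```bash
python3 -m inch '[[[0,0,0.1,0,0,0,1],[0,0,0.1,0,0,0,1],[-0.2,0,0.12,0,0,0,1],[-0.4,0,0.12,0,0,0,1],[-0.55,0,0.12,0,0,-0.01,1],[-0.55,0.2,0.12,0,0,-0.02,1],[-0.55,0.5,0.12,0,0,-0.02,1],[-0.55,0.8,0.12,0,0,-0.02,1],[-0.55,1,0.12,0,0,-0.02,1],[-0.55,1,0.12,0,0,-0.02,1]]]'; python3 -m inch '[[[0,0.25,0,0,0,0,1],[0,0.5,0,0,0,0,1],[0,0.75,0,0,0,0,1],[0,0.98,0,0,0,0,1],[0,0.98,0,0,0,0,1],[0,0.98,0,0,0,0,1]]]'
python3 - <<'E'
from h import *
for n in ("scene","side"):
    cv2.imwrite(f'pics/{n}3.png',cv2.cvtColor(camera(n),cv2.COLOR_RGB2BGR))
i=cv2.imread('pics/scene3.png')[140:320,280:450]; j=cv2.imread('pics/side3.png')[120:270,150:350]
cv2.imwrite('pics/c4.png',cv2.resize(i,None,fx=3.3,fy=3.3,interpolation=cv2.INTER_CUBIC)); cv2.imwrite('pics/c5.png',cv2.resize(j,None,fx=4,fy=4,interpolation=cv2.INTER_CUBIC))
E
```

```text
time: 8.15
ee_pos: [0.4419, 0.1018, -0.0035]
eef_rot: [0.043, 0.706, -0.042, 0.706]
ft_force: [0.2, -0.8, -4.6]
width: 0.0239
time: 8.75
ee_pos: [0.4419, 0.2152, -0.0039]
eef_rot: [0.044, 0.706, -0.044, 0.706]
ft_force: [-0.2, -1.1, -4.0]
width: 0.0237
```

View pics/c4.png

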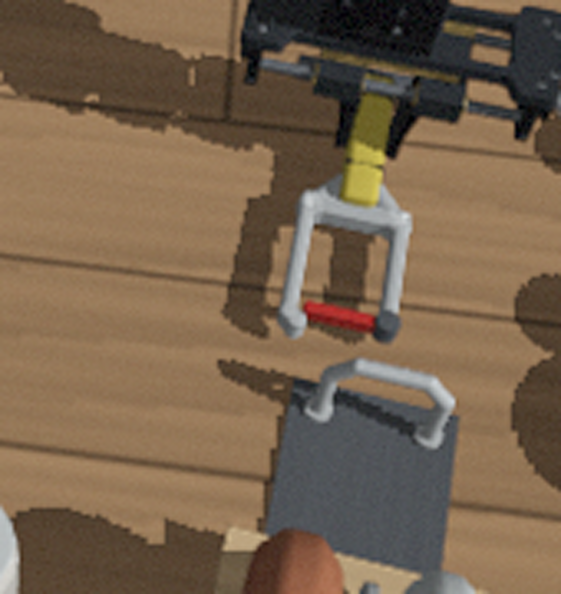

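View pics/c5.png

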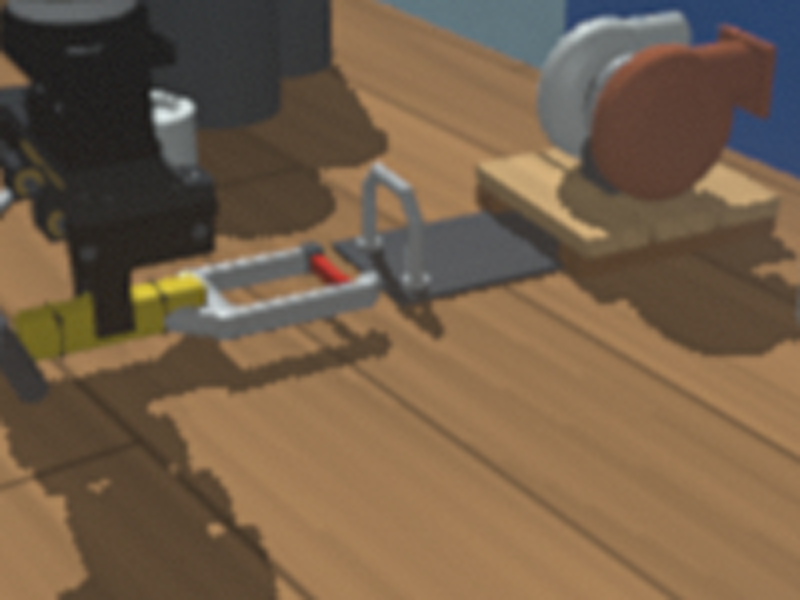

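Run:
```python
from h import *
a,e=two(ray('scene',368.5,237.6),ray('side',244,191.8)); b,f=two(ray('scene',397,238.5),ray('side',228,183))
print('nose',a,e,'knob',b,f)
i=cv2.imread('pics/scene3.png'); hsv=cv2.cvtColor(i,cv2.COLOR_BGR2HSV)
m=cv2.inRange(hsv,(0,180,80),(6,255,255))|cv2.inRange(hsv,(174,180,80),(180,255,255)); m[:225]=0;m[245:]=0;m[:,:365]=0;m[:,405:]=0
p=cv2.findNonZero(m)[:,0]; g=plane('scene',*p.mean(0),.021); print('gate',p.mean(0),len(p),g)
s=read_state()
th=-0.125
for nm,o,yaw in [('fromTCP',s['ee_pos'][:2]+np.array([.003,.0005]),th),('fromgate',g[:2]-.140*np.array([np.cos(th),np.sin(th)]),th)]:
    for l in ([.6419,.1924],[.6504,.2576],[.640,.190]):
        d=np.array(l)-o; c,sn=np.cos(yaw),np.sin(yaw); print(nm,l,(c*d[0]+sn*d[1]).round(4),(-sn*d[0]+c*d[1]).round(4))
M=R.from_quat(s['eef_rot']).as_matrix(); print('yaw',np.arctan2(-M[0,1],M[1,1]))
```

```text
nose [0.59476792 0.17046451 0.02324772] 0.0032471308407222557 knob [0.58777357 0.22849838 0.02512176] 0.0005972490070903107
gate [382.02970297 235.41584158] 101 [0.58234385 0.1990622  0.021     ]
fromTCP [0.6419, 0.1924] 0.1981 0.0024
fromTCP [0.6504, 0.2576] 0.1984 0.0682
fromTCP [0.64, 0.19] 0.1965 -0.0002
fromgate [0.6419, 0.1924] 0.1999 0.0008
fromgate [0.6504, 0.2576] 0.2002 0.0666
fromgate [0.64, 0.19] 0.1983 -0.0018
yaw -0.12700411581931528
```

Aligned: right leg at hook-frame (0.198, ~0.001), height about right. Push in.

```bash
python3 -m inch '[[[0.1,-0.0125,0,0,0,0,1],[0.2,-0.025,0,0,0,0,1],[0.3,-0.0375,0,0,0,0,1],[0.4,-0.05,0,0,0,0,1],[0.5,-0.0625,0,0,0,0,1],[0.58,-0.0725,0,0,0,0,1],[0.66,-0.083,0,0,0,0,1],[0.72,-0.09,0,0,0,0,1],[0.72,-0.09,0,0,0,0,1]]]'
python3 - <<'E'
from h import *
for n in ("scene","side"):
    cv2.imwrite(f'pics/{n}4.png',cv2.cvtColor(camera(n),cv2.COLOR_RGB2BGR))
i=cv2.imread('pics/scene4.png')[170:300,320:440]; j=cv2.imread('pics/side4.png')[120:230,160:290]
cv2.imwrite('pics/c6.png',np.hstack([cv2.resize(k,(400,400),interpolation=cv2.INTER_CUBIC) for k in (i,j)]))
E
```

```text
time: 9.75
ee_pos: [0.5295, 0.205, -0.0037]
eef_rot: [0.044, 0.705, -0.044, 0.706]
ft_force: [0.0, 2.3, -5.3]
width: 0.0237
```

View pics/c6.png

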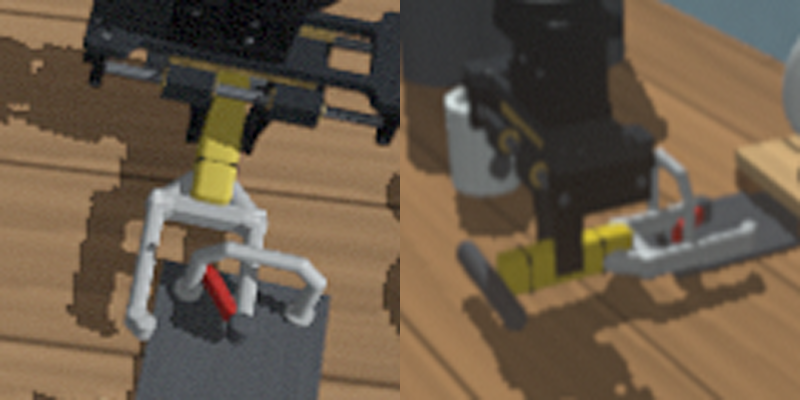

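The leg is inside and the gate is swung in against it. Continue to leg x of about 0.079, checking force.

```bash
python3 -m inch '[[[0.06,-0.0075,0,0,0,0,1],[0.12,-0.015,0,0,0,0,1],[0.18,-0.0225,0,0,0,0,1],[0.21,-0.026,0,0,0,0,1],[0.24,-0.03,0,0,0,0,1],[0.24,-0.03,0,0,0,0,1]]]'
python3 -m inch '[[[0.02,-0.0025,0,0,0,0,1],[0.035,-0.004,0,0,0,0,1],[0.035,-0.004,0,0,0,0,1]]]'
python3 - <<'E'
from h import *
for n in ("scene","side"):
    cv2.imwrite(f'pics/{n}5.png',cv2.cvtColor(camera(n),cv2.COLOR_RGB2BGR))
i=cv2.imread('pics/scene5.png')[170:300,320:440]; j=cv2.imread('pics/side5.png')[120:230,160:290]
cv2.imwrite('pics/c7.png',np.hstack([cv2.resize(k,(400,400),interpolation=cv2.INTER_CUBIC) for k in (i,j)]))
E
```

```text
time: 10.45
ee_pos: [0.5578, 0.2009, -0.0037]
eef_rot: [0.045, 0.706, -0.045, 0.706]
ft_force: [-0.2, -0.2, -5.2]
width: 0.0234
time: 10.75
ee_pos: [0.5616, 0.2008, -0.0037]
eef_rot: [0.044, 0.706, -0.044, 0.706]
ft_force: [-0.4, 0.1, -3.9]
width: 0.0236
```

View pics/c7.png

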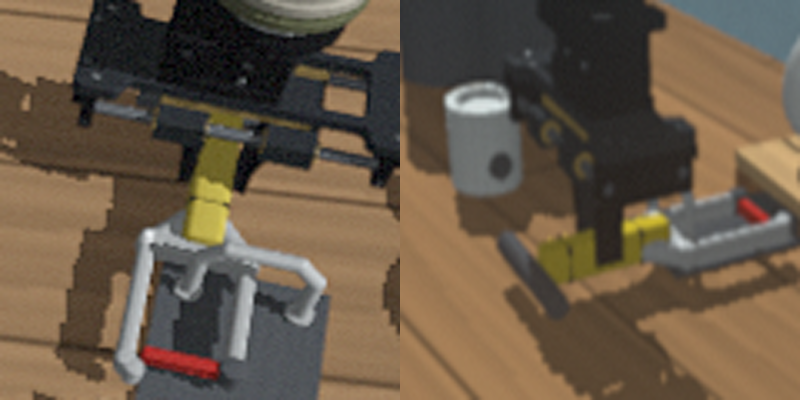

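Gate is shut behind the leg, and the spring force is gone. Pull back 20 mm to centre the leg, lower, release, and lift.

```bash
python3 -m inch '[[[-0.08,0.01,0,0,0,0,1],[-0.165,0.021,0,0,0,0,1],[-0.165,0.021,-0.04,0,0,0,1],[-0.165,0.021,-0.075,0,0,0,1],[-0.165,0.021,-0.075,0,0,0,1],[-0.165,0.021,-0.075,0,0,0,1]]]'
python3 -m inch '[[[0,0,0,0,0,0,0.65],[0,0,0,0,0,0,0.5],[0,0,0,0,0,0,0.3],[0,0,0,0,0,0,0],[0,0,0,0,0,0,0],[0,0,0,0,0,0,0],[0,0,0,0,0,0,0],[0,0,0,0,0,0,0]]]'
python3 -m inch '[[[0,0,0,0,0,0,0],[0,0,0,0,0,0,0],[0,0,0,0,0,0,0]]]'
```

```text
time: 11.45
ee_pos: [0.5417, 0.2032, -0.0129]
eef_rot: [0.044, 0.706, -0.044, 0.706]
ft_force: [-0.1, 0.0, -4.0]
width: 0.0236
time: 12.25
ee_pos: [0.5416, 0.2034, -0.0127]
eef_rot: [0.044, 0.706, -0.044, 0.706]
ft_force: [1.0, -0.7, -0.6]
width: 0.0787
time: 12.55
ee_pos: [0.5416, 0.2034, -0.0127]
eef_rot: [0.044, 0.706, -0.044, 0.706]
ft_force: [-0.2, 0.2, -0.4]
width: 0.0866
```

```bash
python3 -m inch '[[[0,0,0.2,0,0,0,0],[0,0,0.5,0,0,0,0],[-0.2,0,0.9,0,0,0,0],[-0.5,0,1,0,0,0,0],[-0.8,0,1,0,0,0,0],[-1,0,1,0,0,0,0],[-1,0,1,0,0,0,0],[-1,0,1,0,0,0,0]]]'
python3 - <<'E'
from h import *
for n in ("scene","side"):
    cv2.imwrite(f'pics/{n}6.png',cv2.cvtColor(camera(n),cv2.COLOR_RGB2BGR))
i=cv2.imread('pics/scene6.png')[170:300,320:440]; j=cv2.imread('pics/side6.png')[120:230,160:290]
cv2.imwrite('pics/c8.png',np.hstack([cv2.resize(k,(400,400),interpolation=cv2.INTER_CUBIC) for k in (i,j)]))
E
```

```text
time: 13.35
ee_pos: [0.4217, 0.2037, 0.1077]
eef_rot: [0.044, 0.706, -0.044, 0.706]
ft_force: [0.2, 0.2, -0.7]
width: 0.087
```

View pics/c8.png

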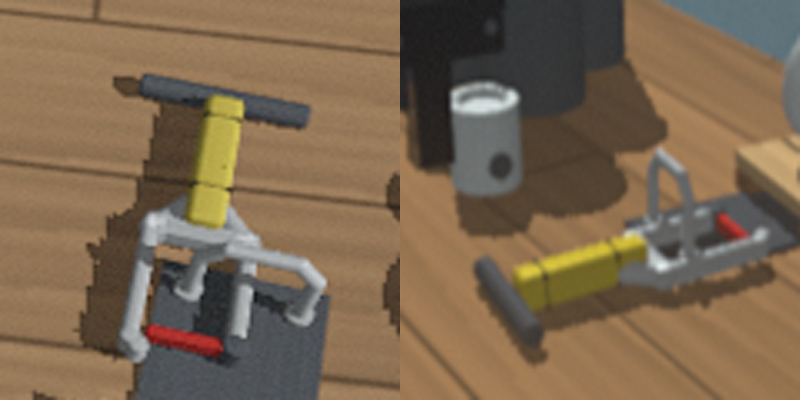

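View pics/scene6.png

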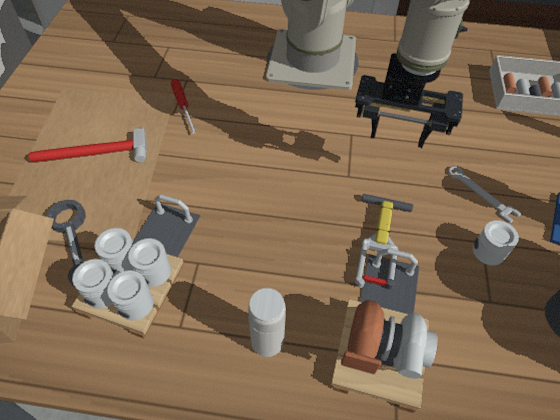

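The handle lies flat with the right leg, at scene (376,264), inside the hook. The red gate at (375,281) sits straight across the mouth, and the gripper is clear.

```bash
python3 -c "
from bench import *
print(close_job())"
```

```text
the job is handed in; nothing more can be done
None
```

The drag handle is clipped onto the right leg of the turbocharger's pull ring and left lying there. I handed the job in at about 13.5 s of the 40 s allowed; no verdict is reported.

- **What I did:** I gripped the yellow handle and lined it up with the ring. I pushed the hook in until the gate snapped shut behind the leg, pulled back 20 mm to centre the leg, then set the handle down and backed the gripper away.
- **Checks that passed:** The pictures showed the gate swung in against the leg partway through the push, and shut afterwards. In the last pictures the handle lies flat, the leg is inside the hook and the gate is straight across the mouth. By calculation the leg sits at about x = 0.10 m in the hook. The forces I read never passed about 6 N, and the gripper was clear of everything.
- **What disagreed:** The first grasp closed on nothing, just above the grip. Two camera views put the real fingertips about 23 mm above the reported TCP. I allowed for that, and the second grasp held at 23.4 mm against the stated 24 mm grip width. The final leg position, the gate angle and the grip height were not separately measured after release.

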